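# Bolt the topping caddy and hold its cover at the balance point

### The arm

A 6-joint arm with a two-finger parallel gripper is mounted at the origin on the work surface. World frame = base frame: x ahead of the robot, y to its left, z up, the work surface at z = 0. Lengths are in m, angles in rad, forces in N, time in s.
With the tool pointing down it reaches from about 0.35 to 0.775 m from the base axis. Payload 5.5 kg.
Tool frame: the origin (TCP) lies at the very end of the fingers, on their centre line; the grasp point (between the pads) lies 19 mm behind it; z points along the fingers, y is the line along which they close (so a half turn about z gives the same grasp; the last joint's range is limited). The gripper opens to 85 mm and grips with 20 to 120 N. Pads are 22 mm wide; open, the fingers measure 114 mm over their backs; the gripper's body (76 mm by 85 mm) begins 54 mm behind the grasp point. The pads swing forward as they close: fully open they stand 13 mm farther back than shut.
Start: joints at [-1.331, 0.313, 0.046, 1.304, 0, 1.431], TCP at [0.213, -0.534, 0.204] pointing down, gripper open.
Joint ranges: [-2.76, 2.76], [-0.86, 1.69], [-1.03, 1.26], [-2.2, 2.34], [-1.47, 1.5], [-3.14, 3.14]. Speed limits (rad/s): [2.57, 2.57, 3.14, 3.14, 3.14, 3.14].

### API

Orientations are given as a unit quaternion [w, x, y, z].
In Python, from workcell import env, read_camera, get_calibration gives the robot as it stands.
- The arm moves only by the tool jog_arm, never from a script. Its argument "motion" is one flat list of numbers, 7 for each row, row after row: the shift along the tool's x, y, z as a fraction of full scale, then the turn, a rotation vector about the tool's x, y, z as a fraction of full scale, then the opening, from 0 (shut) to 1 (fully open). In form: [x, y, z, wx, wy, wz, grip, x, y, z, wx, wy, wz, grip, ...]. A call has 1 to 12 rows; each row is the pose to reach, as a shift and turn from the pose commanded when the call began, along the tool's axes at that moment; what a row does not reach only later rows make up. Full scale, the value 1, is 0.2 m for a shift and 90 degrees for a turn. A row lasts 1/8 s, in which the tool goes at most 62.5 mm and 10.7 degrees, less where a joint would pass 70% of its speed; a pose out of reach is approached as far as the arm can. A call with a number of a shift or a turn outside -1 to 1 is refused whole. A call with a gripper value outside its range is refused whole. The fingers move at their own pace and stop on an object; "newtons" is the grip in N (left out, the last holds). Time passes only in rows, so rows that repeat a pose let the fingers close. It gives the time, the measured TCP pose, the force, the opening and the grip force at its end, in the units of the state.
- env.get_state(): the state, without advancing time (a new reading comes with each control period).
- read_camera(name): name is "scene" or "top" or "wrist"; returns the picture (420x560x3 uint8, red, green, blue); there is no depth.
- get_calibration(name): a dict with "fx", "fy", "cx", "cy" (pixels), "world_from_camera" (4x4, takes a point from camera to world coordinates). Camera axes: x right, y down, z forward; pixel columns grow to the right and rows downward; lengths in m; the calibration is good to about 2 mm. A picture is of the moment at which its call begins: read the wrist's pose just before it. get_calibration takes no time and is no camera call; for the wrist camera it gives the pose at the moment of the call.
- env.hand_in(): hands the job in; it is judged then, once.
The state is a dict: "clock": time; "joint_pos": joint angles; "qvel": joint speeds; "tau": joint torques, N m; "tcp_pos": TCP position; "orientation": TCP orientation; "wrist_force": force on the tool from outside, world axes, zero at the start; "ft_torque": the same for the moment, N m; "finger_gap": finger opening in m; "grip_force": force on a finger pad.
Only numpy, scipy, OpenCV 4.12 (cv2) and the standard library are available. Lean on these libraries where they do the work, as an engineer would, in place of code of your own. Each camera call takes 0.05 s, during which the arm holds its last target. There are 200 camera calls.

### The job

Before the topping tubs are refilled, lock the caddy to its dock: with the clear cover still shut, slide the blue-knobbed barrel bolt fully home into the brass keeper. Then take the cover by its red bar handle, swing it up until it stands upright at its balance point above the hinge, without letting it tip over backwards, and finish while still gripping the handle and holding the cover still there, so that it falls neither way. Leave the jars, bottle, pot, napkin box and bowl where they stand.

Things in the scene. Friction and masses are not known exactly. Their poses are not given: they have to be found in the camera images.
- caddy: Steel topping caddy fixed to the counter: open box 240 (its x) x 180 (its y) x 90 mm tall, three compartments. Origin: centre of the box's underside, on the counter; z up. The hinge runs along x at the +y rim. In front (-y) a dark dock plate, 110 mm wide (x), 4 mm thick, runs out to y = -338 mm and carries the bolt, along y at x = 0.
- keeper (a point): Centre of the opening of the brass keeper, an arch 36 mm wide (x), 37 tall, 12 thick (y), at caddy (0, -125, 22) mm. Two steel guides of the same size stand at y = -160 and -277 mm; the knob slides between them.
- bolt (a joint): Travel of the bolt in m along the caddy's +y axis: 0 fully drawn, 0.040 fully home with its 12 mm rod through the keeper (hard stop). It starts between 0 and 0.010, stays where it is left and takes about 2 N (plus damping 4 N s/m) to slide.
- bolt_knob (a point): Grip point of the bolt: on the axis of the blue upright knob, 16 mm in diameter, which stands from 22 to 80 mm above the counter; this point is 60 mm above the counter, 20 mm below the knob's top. At caddy x = 0, y = -225 mm plus the bolt's travel.
- cover (a joint): Angle of the cover in rad: 0 shut and level, 1.571 upright = its balance point (panel, bar and centre of mass lie in one plane through the hinge), 2.5 the open stop. Nearly free hinge: let go, it falls shut below 1.571 and open above. Cover and handle weigh 0.25 to 0.5 kg.
- hinge (a point): Middle of the hinge line, caddy frame (0, 90, 95) mm, so 95 mm above the counter; the hinge runs along the caddy's x axis.
- cover_handle (a point): Red round bar, 12 mm diameter, 130 long, parallel to the hinge, 225 mm from it, on the white-framed clear cover (250 x 180 x 8 mm); arms at x = +-60 mm join them, 39 mm gap between bar and cover for a finger. Origin: bar's middle; x along the bar, y towards the hinge. At angle q it is at caddy y = 90 - 225 cos q, z = 95 + 225 sin q (mm), x = 0. The bar can turn between the fingers.
- jar_a: Bystander: spice jar beside the dock, 52 mm across, 80 tall, loose; origin at the centre of its underside. To be left alone.
- jar_b: Bystander: spice jar beside the dock, 52 mm across, 80 tall, loose; origin at the centre of its underside. To be left alone.
- jar_c: Bystander: spice jar, 52 mm across, 80 tall, loose; origin at the centre of its underside. To be left alone.
- sauce_bottle: Bystander: red squeeze bottle behind the caddy, 58 mm across, 165 tall, loose; origin at the centre of its underside. To be left alone.
- straw_pot: Bystander: white pot of straws, 90 mm across, 100 tall, straws to 200, loose; origin at the centre of its underside. To be left alone.
- napkin_box: Bystander: steel napkin box, 110 x 120 x 120 mm, loose; origin at the centre of its underside. To be left alone.
- small_bowl: Bystander: small red bowl, 70 mm across, 30 tall, loose; origin at the centre of its underside. To be left alone.

How it is judged:
By the outcome, as a careful person would: the job done as asked, in the order asked, and still so for the second after the job is handed in, while the arm keeps its last pose, push and grip.
It also fails if it takes over 54 s, if anything falls off the work surface, if the arm or the gripper's body presses on something with over 40 N, if the wrist force passes 120 N, or if a joint passes its speed limit or range.

## Working session

There is one attempt and no reset: what is moved stays moved. The work goes in short steps, Python scripts to look and compute and a tool call to move; the robot and the scene stay as the last step left them, time stands still between calls to the robot, and variables do not carry over. Pictures are saved under pics/ and viewed, at most 10 in all, crops included, and the job is handed in when it is done.

Besides the shell and the picture viewer there is one more tool, called after "Request:" by a JSON object that holds its "fn" and its "kwargs", one argument or row to a line. jog_arm: Moves the arm, as the interface text tells. Shift numbers are shares of 0.2 m and turn numbers shares of 90 degrees, none past 1 either way. Its arguments: {"type":"object","properties":{"motion":{"type":"array","items":{"type":"number"}},"newtons":{"type":"number"}},"required":["motion"]}

```bash
ls; mkdir -p pics
python3 - <<'E'
from workcell import env, read_camera, get_calibration
import cv2,numpy as np
s=env.get_state();print({k:np.round(v,4).tolist() for k,v in s.items()})
ims=[]
for n in("scene","top"):
    c=get_calibration(n);print(n,c["fx"],c["cx"],c["cy"],np.round(c["world_from_camera"],3).tolist())
    im=read_camera(n)[:,:,::-1];cv2.imwrite(f"pics/{n}0.png",im)
c=get_calibration("wrist");print(np.round(c["world_from_camera"],3).tolist())
E
```

```text
pics
{'clock': 0.0, 'joint_pos': [-1.3306, 0.314, 0.045, 1.3036, 0.0, 1.4312], 'qvel': [0.0028, -0.0006, -0.0018, -0.0007, -0.0003, 0.0007], 'tau': [0.0002, -48.0628, 29.8532, 0.0195, -0.0001, 0.0], 'tcp_pos': [0.213, -0.5335, 0.2026], 'orientation': [-0.0009, 0.982, 0.1888, -0.0], 'wrist_force': [0.365, -0.8191, -0.183], 'ft_torque': [0.0628, -0.0277, 0.0018], 'grip_force': 0.0, 'finger_gap': 0.0855}
scene 542.5802525585688 282.3836747425031 215.20786174408644 [[0.544, 0.486, -0.684, 1.791], [0.839, -0.337, 0.427, -0.762], [-0.023, -0.806, -0.592, 1.143], [0.0, 0.0, 0.0, 1.0]]
top 469.04921757798013 277.71324679710585 208.15100320476702 [[0.014, -0.993, 0.119, 0.357], [-1.0, -0.014, 0.001, 0.013], [0.0, -0.119, -0.993, 1.738], [0.0, 0.0, 0.0, 1.0]]
[[0.371, -0.889, -0.269, 0.281], [-0.928, -0.356, -0.105, -0.507], [-0.003, 0.289, -0.957, 0.373], [0.0, 0.0, 0.0, 1.0]]
```

View pics/scene0.png

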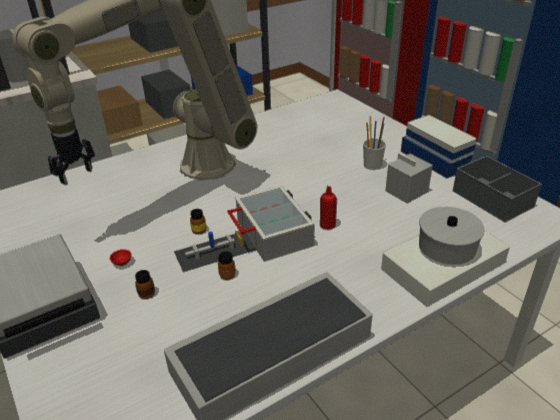

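View pics/top0.png

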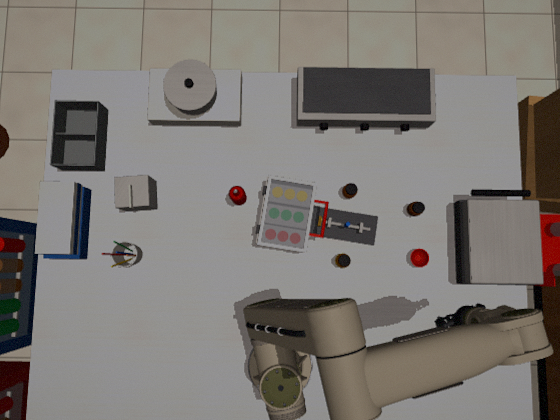

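The scene view shows the caddy centred near (275,220) with its red bar near (240,220) and the blue knob near (211,240). In the top view the caddy is near (288,213), the bar near (320,218) and the knob near (347,225). The jars flank the dock. Next I'll mask colours and triangulate.

```bash
cat > h.py <<'E'
from workcell import env, read_camera, get_calibration
import cv2,numpy as np
def ray(c,p):
    T=c["world_from_camera"];d=T[:3,:3]@np.array([(p[0]-c["cx"])/c["fx"],(p[1]-c["cy"])/c["fy"],1]);return T[:3,3],d/np.linalg.norm(d)
def onz(c,p,z):
    o,d=ray(c,p);return o+d*(z-o[2])/d[2]
def tri(rays):
    A=sum(np.eye(3)-np.outer(d,d) for o,d in rays);b=sum((np.eye(3)-np.outer(d,d))@o for o,d in rays)
    x=np.linalg.solve(A,b);return x,[float(np.linalg.norm(np.cross(x-o,d))) for o,d in rays]
def mask(im,col):
    r,g,b=[im[:,:,i].astype(int) for i in range(3)]
    return ((r>90)&(g<0.35*r)&(b<0.4*r) if col=="red" else (b>60)&(r<0.55*b)&(g<0.75*b)).astype(np.uint8)
def blobs(m,box,amin=4):
    x0,y0,x1,y1=box;k=np.zeros_like(m);k[y0:y1,x0:x1]=m[y0:y1,x0:x1]
    n,l,s,c=cv2.connectedComponentsWithStats(k);return [(np.argwhere(l==i)[:,::-1],s[i],c[i]) for i in range(1,n) if s[i,4]>=amin]
E
python3 - <<'E'
from h import *
B={"scene":(190,180,300,270),"top":(255,170,385,260)}
R={}
crops=[]
for n in B:
    im=cv2.imread(f"pics/{n}0.png")[:,:,::-1];c=get_calibration(n)
    for col in("red","blue"):
        for pts,s,ce in blobs(mask(im,col),B[n]):
            print(n,col,s.tolist(),ce.round(1))
            if col=="blue": R.setdefault(n,(s[4],ray(c,ce))); R[n]=max(R[n],(s[4],ray(c,ce)),key=lambda t:t[0])
    x0,y0,x1,y1=B[n];crops.append(cv2.resize(im[y0:y1,x0:x1,::-1],(640,int(640*(y1-y0)/(x1-x0))),interpolation=cv2.INTER_CUBIC))
print("knob",tri([R[n][1] for n in R]))
cv2.imwrite("pics/cs.png",crops[0]);cv2.imwrite("pics/ct.png",crops[1])
E
```

```text
scene red [228, 207, 27, 26, 111] [238.6 220.9]
scene blue [209, 232, 5, 16, 57] [210.8 239.6]
top red [310, 200, 18, 37, 147] [321.8 220. ]
top blue [346, 222, 4, 5, 16] [347.4 223.6]
knob (array([ 0.50774631, -0.23589152,  0.0507103 ]), [0.0004874884002740992, 0.00048748840027407805])
```

View pics/cs.png

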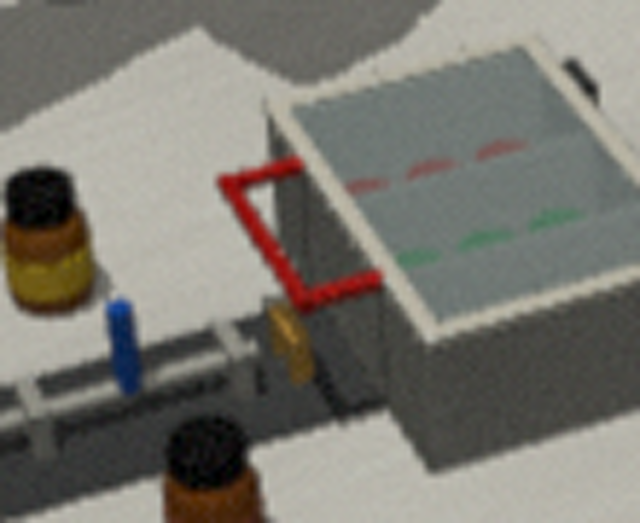

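View pics/ct.png

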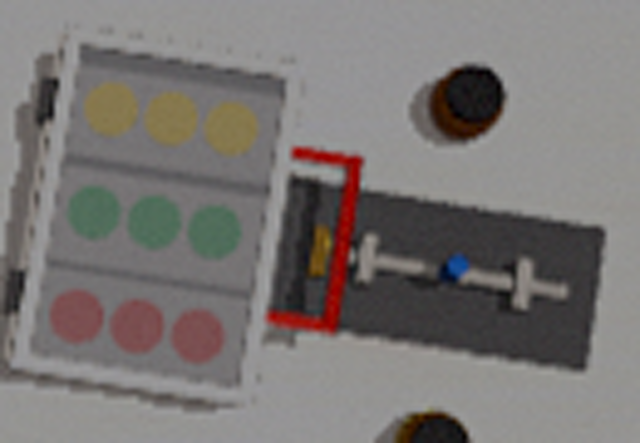

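Run:
```python
from h import *
S,T=get_calibration("scene"),get_calibration("top")
s=lambda p:(190+p[0]/5.818-.5,180+p[1]/5.818-.5); t=lambda p:(255+p[0]/4.923-.5,170+p[1]/4.923-.5)
P=lambda v:np.round(v,4)
a,ea=tri([ray(S,s((305,302))),ray(T,t((356,160)))]);b,eb=tri([ray(S,s((228,181))),ray(T,t((331,326)))])
print("bar",P(a),ea[0],P(b),eb[0],"len",np.linalg.norm(a-b),P((a+b)/2)); d=(a-b);print("yaw bar",np.degrees(np.arctan2(d[1],d[0])))
for n,p,z in(("dock+x",(605,228),.004),("dock-x",(585,370),.004),("guide2",(523,284),.037),("guide1",(367,258),.037),("keeper",(320,250),.037),
 ("cov fr+",(299,64),.1),("cov fr-",(247,403),.1),("cov bk+",(70,33),.1),("cov bk-",(12,365),.1),("jar",(474,95),.08),("jar",(435,435),.08)): print(n,P(onz(T,t(p),z)[:2]))
top,e=tri([ray(S,s((119,303))),ray(T,t((459,265)))]);print("knobtop",P(top),e[0])
st=env.get_state();W=get_calibration("wrist");print(W["fx"],st["orientation"])
```

```text
bar [ 0.579  -0.1573  0.0952] 8.50550307537647e-05 [ 0.4594 -0.1396  0.0977] 3.34797630329495e-05 len 0.12093160927231787 [ 0.5192 -0.1485  0.0964]
yaw bar -8.424954060149163
dock+x [ 0.5422 -0.3549]
dock-x [ 0.435  -0.3387]
guide2 [ 0.4962 -0.2869]
guide1 [ 0.5139 -0.1717]
keeper [ 0.5193 -0.1369]
cov fr+ [ 0.6474 -0.1158]
cov fr- [ 0.404  -0.0802]
cov bk+ [0.6677 0.0492]
cov bk- [0.4285 0.0864]
jar [ 0.6299 -0.2446]
jar [ 0.3837 -0.2157]
knobtop [ 0.5055 -0.2335  0.0811] 0.00040536590497437726
318.2579622051659 [-8.32570869e-04  9.82021314e-01  1.88768229e-01 -3.42214290e-05]
```

Request:
{"fn": "jog_arm", "kwargs": {
  "motion": [0.25,-0.1,0,0,0,-0.08,1,0.5,-0.22,0,0,0,-0.17,1,0.75,-0.33,0,0,0,-0.25,1,0.95,-0.42,0,0,0,-0.33,1,0.95,-0.42,0,0,0,-0.33,1,0.95,-0.42,0,0,0,-0.33,1],
  "newtons": 40
}}

```text
clock: 0.85
tcp_pos: [0.3584, -0.3857, 0.2033]
orientation: [-0.0, 0.901, 0.434, -0.0]
wrist_force: [-0.1, 0.1, 0.7]
finger_gap: 0.0852
grip_force: 0.0
```

```bash
cat >> h.py <<'E'
from scipy.spatial.transform import Rotation as Ro
def pose():
    s=env.get_state();return np.array(s["tcp_pos"]),Ro.from_quat(s["orientation"],scalar_first=True),s
def plan(p,yaw):
    q,R,s=pose();x=np.array([np.cos(yaw),np.sin(yaw),0]);z=np.array([0,0,-1.]);G=Ro.from_matrix(np.c_[x,np.cross(z,x),z])
    print("t",round(s["clock"],2),"tcp",q.round(4),"F",np.round(s["wrist_force"],1),"shift",(R.inv().apply(p-q)/.2).round(3),"turn",((R.inv()*G).as_rotvec()/(np.pi/2)).round(3))
E
python3 -c "
from h import *
plan(np.array([.5066,-.2347,.15]),np.radians(81.5))"
```

```text
t 0.85 tcp [ 0.3584 -0.3857  0.2033] F [-0.1  0.1  0.7] shift [1.052 0.109 0.266] turn [-0.     0.    -0.334]
```

Request:
{"fn": "jog_arm", "kwargs": {
  "motion": [0.3,0.03,0,0,0,-0.1,1,0.6,0.06,0,0,0,-0.2,1,0.9,0.1,0.1,0,0,-0.3,1,1,0.11,0.2,0,0,-0.334,1,1,0.11,0.2,0,0,-0.334,1,1,0.11,0.2,0,0,-0.334,1,1,0.11,0.2,0,0,-0.334,1]
}}

```text
clock: 1.72
tcp_pos: [0.4999, -0.2446, 0.1644]
orientation: [0.001, 0.758, 0.652, 0.0]
wrist_force: [-0.0, 0.2, 0.1]
finger_gap: 0.0856
grip_force: 0.0
```

Run:
```python
from h import *
plan(np.array([.5066,-.2347,.15]),np.radians(81.5))
c=get_calibration("wrist");im=read_camera("wrist");cv2.imwrite("pics/w1.png",im[:,:,::-1])
for col in("red","blue"):
    for pts,s,ce in blobs(mask(im,col),(0,0,560,420),30): print(col,s.tolist(),ce.round(1),onz(c,ce,.06).round(4))
```

```text
t 1.73 tcp [ 0.4999 -0.2446  0.1644] F [-0.   0.2  0.1] shift [0.054 0.025 0.072] turn [ 0.001  0.001 -0.002]
red [194, 10, 199, 85, 4775] [294.9  68.9] [ 0.5233 -0.1322  0.06  ]
blue [282, 182, 19, 28, 424] [291.  196.3] [ 0.5053 -0.2335  0.06  ]
```

View pics/w1.png

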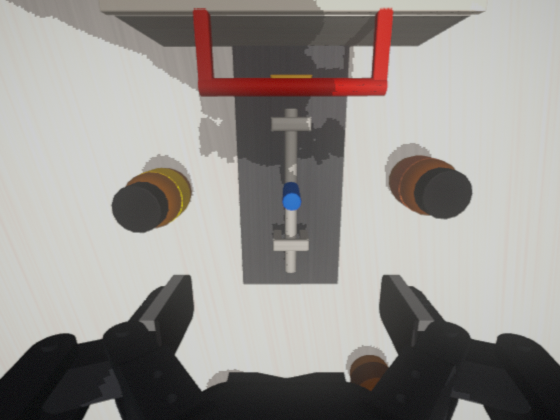

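The wrist view shows the knob's top at (291,201), the bar from (202,88) to (386,88), the guides at (290,124) and (291,244), and jars on both sides, clear of the fingers.

Run:
```python
from h import *
c=get_calibration("wrist");S,T=get_calibration("scene"),get_calibration("top")
kt=onz(c,(291,201),.08);print("knobtop w",kt.round(4))
t=lambda p:(255+p[0]/4.923-.5,170+p[1]/4.923-.5);s=lambda p:(190+p[0]/5.818-.5,180+p[1]/5.818-.5)
print("tri w+s+t",tri([ray(c,(291,201)),ray(S,s((119,303))),ray(T,t((459,265)))]))
a,b=onz(c,(386.5,87.5),.095),onz(c,(200,88),.095);d=a-b;print(a.round(4),b.round(4),((a+b)/2).round(4),np.linalg.norm(d),np.degrees(np.arctan2(d[1],d[0])))
print("bar tri",tri([ray(c,(293.5,88)),ray(S,s((266.5,241.5))),ray(T,t((343.5,243)))]))
for p in((290,120),(291,243)): print(onz(c,p,.037).round(4))
plan(np.r_[kt[:2],.043],np.radians(81.5))
```

```text
knobtop w [ 0.5051 -0.2327  0.08  ]
tri w+s+t (array([ 0.50527015, -0.23314389,  0.08070434]), [0.000608810197155172, 0.00064212728959452, 0.0004402847258570346])
[ 0.5833 -0.1584  0.095 ] [ 0.4543 -0.1393  0.095 ] [ 0.5188 -0.1489  0.095 ] 0.1304024414162562 -8.43904829738688
bar tri (array([ 0.51907135, -0.14852838,  0.09514565]), [0.0005596127815247884, 0.0006077593781640328, 5.9360480090012654e-05])
[ 0.5142 -0.1695  0.037 ]
[ 0.4981 -0.2857  0.037 ]
t 1.77 tcp [ 0.5    -0.2444  0.1644] F [ 1.2 -0.1 -0.4] shift [0.062 0.016 0.607] turn [ 0.001  0.001 -0.001]
```

Request:
{"fn": "jog_arm", "kwargs": {
  "motion": [0.06,0.018,0.15,0,0,0,0.6,0.06,0.018,0.35,0,0,0,0.6,0.06,0.018,0.5,0,0,0,0.6,0.06,0.018,0.607,0,0,0,0.6,0.06,0.018,0.607,0,0,0,0.6,0.06,0.018,0.607,0,0,0,0.6,0.06,0.018,0.607,0,0,0,0,0.06,0.018,0.607,0,0,0,0,0.06,0.018,0.607,0,0,0,0,0.06,0.018,0.607,0,0,0,0],
  "newtons": 30
}}

```text
clock: 3.02
tcp_pos: [0.5065, -0.232, 0.0432]
orientation: [0.001, 0.757, 0.653, 0.0]
wrist_force: [0.4, 0.6, 6.9]
finger_gap: 0.0138
grip_force: 29.4
```

Run:
```python
from h import *
s=env.get_state();print(s["finger_gap"],s["grip_force"])
y=np.array([np.sin(np.radians(8.44)),np.cos(np.radians(8.44))])
plan(np.r_[np.array([.5052,-.2329])+.0353*y,.043],np.radians(81.56))
```

```text
0.013776394891086011 29.352653324604034
t 3.02 tcp [ 0.5065 -0.232   0.0432] F [0.4 0.6 6.9] shift [ 0.171 -0.006  0.001] turn [ 0.001  0.001 -0.   ]
```

Request:
{"fn": "jog_arm", "kwargs": {
  "motion": [0.03,0,0,0,0,0,0,0.06,0,0,0,0,0,0,0.09,0,0,0,0,0,0,0.12,0,0,0,0,0,0,0.14,0,0,0,0,0,0,0.16,0,0,0,0,0,0,0.17,0,0,0,0,0,0,0.18,0,0,0,0,0,0,0.18,0,0,0,0,0,0,0.18,0,0,0,0,0,0]
}}

```text
clock: 4.28
tcp_pos: [0.5119, -0.1968, 0.0432]
orientation: [0.001, 0.757, 0.653, 0.0]
wrist_force: [0.2, -1.5, 6.4]
finger_gap: 0.014
grip_force: 29.4
```

Request:
{"fn": "jog_arm", "kwargs": {
  "motion": [0.01,0,0,0,0,0,0,0.02,0,0,0,0,0,0,0.03,0,0,0,0,0,0,0.03,0,0,0,0,0,0,0.03,0,0,0,0,0,0]
}}

```text
clock: 4.9
tcp_pos: [0.512, -0.196, 0.0432]
orientation: [0.004, 0.759, 0.652, -0.004]
wrist_force: [-4.1, -15.9, 1.4]
finger_gap: 0.014
grip_force: 29.3
```

Request:
{"fn": "jog_arm", "kwargs": {
  "motion": [-0.015,0,0,0,0,0,0,-0.015,0,0,0,0,0,0.6,-0.015,0,0,0,0,0,0.6,-0.015,0,0,0,0,0,0.6,-0.015,0,0,0,0,0,0.6,-0.015,0,-0.15,0,0,0,0.6,-0.015,0,-0.4,0,0,0,0.6,-0.015,0,-0.65,0,0,0,0.6,-0.015,0,-0.65,0,0,0,0.6,-0.015,0,-0.65,0,0,0,0.6]
}}

```text
clock: 6.15
tcp_pos: [0.5113, -0.1928, 0.1718]
orientation: [-0.0, 0.757, 0.653, -0.0]
wrist_force: [0.6, 0.1, -0.6]
finger_gap: 0.0511
grip_force: 0.0
```

Run:
```python
from h import *
c=get_calibration("wrist");im=read_camera("wrist");cv2.imwrite("pics/w2.png",im[:,:,::-1])
for col in("red","blue"):
    for pts,s,ce in blobs(mask(im,col),(0,0,560,420),30): print(col,s.tolist(),ce.round(1),onz(c,ce,.07).round(4))
plan(np.array([.519,-.1487,.15]),np.radians(171.56))
```

```text
red [360, 100, 17, 69, 786] [368.1 134. ] [ 0.587  -0.1381  0.07  ]
red [206, 149, 6, 7, 30] [208.2 152. ] [ 0.4532 -0.1331  0.07  ]
red [228, 155, 120, 14, 1429] [287.9 161.4] [ 0.5182 -0.1506  0.07  ]
blue [279, 198, 18, 29, 418] [287.2 212.2] [ 0.5111 -0.1947  0.07  ]
t 6.2 tcp [ 0.5107 -0.1925  0.1709] F [ 0.1 -0.5 -0.7] shift [0.223 0.009 0.105] turn [-0.001 -0.001 -1.   ]
```

View pics/w2.png

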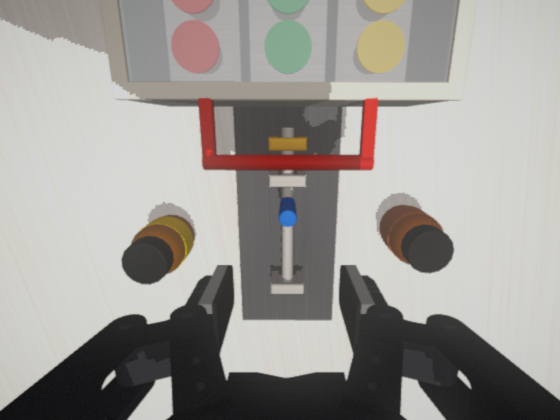

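The wrist view shows the rod passing through the brass keeper at (287,143), so the bolt is home. The bar is clear at row 162. Next I go above the bar and turn 90°.

Request:
{"fn": "jog_arm", "kwargs": {
  "motion": [0.05,0,0,0,0,-0.1,0.38,0.1,0,0,0,0,-0.21,0.38,0.15,0,0,0,0,-0.32,0.38,0.2,0.01,0,0,0,-0.43,0.38,0.223,0.01,0,0,0,-0.54,0.38,0.223,0.01,0,0,0,-0.65,0.38,0.223,0.01,0,0,0,-0.76,0.38,0.223,0.01,0,0,0,-0.87,0.38,0.223,0.01,0,0,0,-0.96,0.38,0.223,0.01,0,0,0,-1,0.38,0.223,0.01,0,0,0,-1,0.38,0.223,0.01,0,0,0,-1,0.38]
}}

```text
clock: 7.7
tcp_pos: [0.5194, -0.1489, 0.1711]
orientation: [-0.001, 0.074, 0.997, 0.0]
wrist_force: [-0.0, -0.9, -0.7]
finger_gap: 0.0327
grip_force: 0.0
```

Run:
```python
from h import *
q,R,s=pose();print(np.round(s["joint_pos"],2),s["finger_gap"])
c=get_calibration("wrist");im=read_camera("wrist");cv2.imwrite("pics/w3.png",im[:,:,::-1])
y=np.array([np.sin(np.radians(8.44)),np.cos(np.radians(8.44)),0]);o=np.array([.519,-.1487,.095])
for pts,b,ce in blobs(mask(im,"red"),(0,0,560,420),300):
    P=np.array([onz(c,p,.095) for p in pts]);v=(P-o)@y;u=(P-o)@np.array([y[1],-y[0],0])
    k=np.abs(u)<.04;print(b.tolist(),"u",u.min().round(4),u.max().round(4),"bar v (|u|<40)",v[k].min().round(4),v[k].max().round(4))
plan(np.array([.519,-.1487,.076]),np.radians(171.56))
```

```text
[-0.43  0.26 -0.11  1.21 -0.   -0.28] 0.0326752040505159
[280, 136, 69, 156, 2866] u -0.0652 0.0651 bar v (|u|<40) -0.0049 0.0061
t 7.75 tcp [ 0.5195 -0.149   0.1714] F [-0.4 -1.  -0.6] shift [0.002 0.001 0.477] turn [ 0.    -0.001 -0.001]
```

View pics/w3.png

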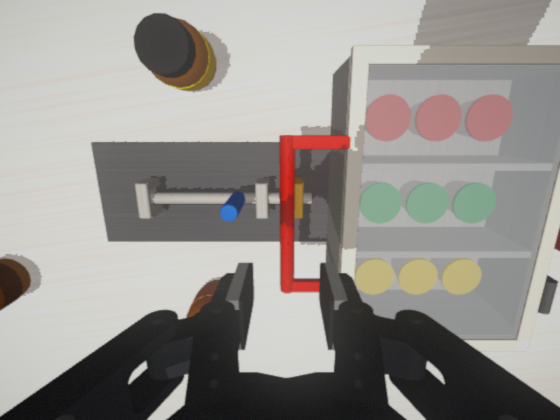

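The bar runs vertically at column 287, between the two fingers, with the finger gap to the cover free. Descending and closing.

Request:
{"fn": "jog_arm", "kwargs": {
  "motion": [0.002,0.003,0.15,0,0,0,0.38,0.002,0.003,0.3,0,0,0,0.38,0.002,0.003,0.42,0,0,0,0.38,0.002,0.003,0.477,0,0,0,0.38,0.002,0.003,0.477,0,0,0,0.38,0.002,0.003,0.477,0,0,0,0,0.002,0.003,0.477,0,0,0,0,0.002,0.003,0.477,0,0,0,0,0.002,0.003,0.477,0,0,0,0],
  "newtons": 40
}}

```text
clock: 8.88
tcp_pos: [0.5198, -0.1486, 0.077]
orientation: [0.0, 0.074, 0.997, -0.0]
wrist_force: [0.4, -0.0, 0.2]
finger_gap: -0.0002
grip_force: 0.0
```

Run:
```python
from h import *
q,R,s=pose();print(np.round(s["joint_pos"],2),s["finger_gap"],s["grip_force"],np.round(s["wrist_force"],1),q.round(4))
y=np.array([np.sin(np.radians(8.44)),np.cos(np.radians(8.44)),0])
for d in (15,30,45,60,75,80,85,90):
    a=np.radians(d);p=.225*((1-np.cos(a))*y+np.sin(a)*np.array([0,0,1]));print(d,(R.inv().apply(p)/.2).round(3))
```

```text
[-0.43  0.32 -0.27  0.98 -0.   -0.28] -0.0002114601384867048 0.0 [ 0.4 -0.   0.2] [ 0.5198 -0.1486  0.077 ]
15 [-0.     0.038 -0.291]
30 [-0.     0.151 -0.563]
45 [-0.     0.329 -0.796]
60 [-0.     0.562 -0.974]
75 [-0.     0.834 -1.087]
80 [-0.     0.929 -1.108]
85 [ 0.     1.027 -1.121]
90 [ 0.     1.125 -1.125]
```

Run:
```python
from h import *
im=read_camera("wrist")
im2=read_camera("scene")[150:300,170:320]
cv2.imwrite("pics/w4.png",np.hstack([cv2.resize(im,(400,300)),cv2.resize(im2,(300,300),interpolation=cv2.INTER_CUBIC)])[:,:,::-1])
```

```text
(no output)
```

View pics/w4.png

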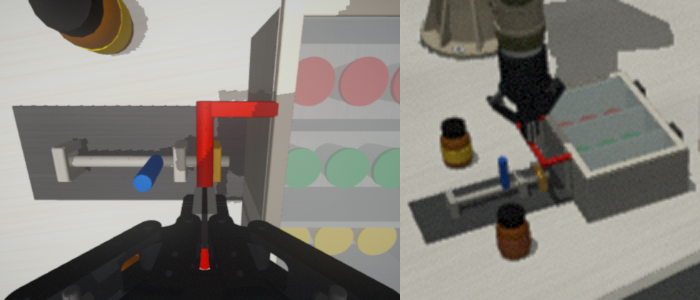

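The left half shows the pads shut where the bar crosses them. In the right half the cover looks still shut. The gap reads 0, so I don't have the bar yet; I'll measure the bar's present height.

Run:
```python
from h import *
y=np.array([np.sin(np.radians(8.44)),np.cos(np.radians(8.44)),0]);x=np.array([y[1],-y[0],0]);o=np.array([.519,-.1487,.095])
def pl(c,p,u):
    q,d=ray(c,p);X=q+d*((u-(q-o)@x)/(d@x))-o;return (X@y).round(4),(X[2]).round(4)
a=cv2.imread("pics/scene0.png")[:,:,::-1];b=read_camera("scene");w=read_camera("wrist")
for n,im in(("before",a),("now",b)):
    P=np.vstack([t[0] for t in blobs(mask(im,"red"),(215,190,265,250))])
    print(n,"lowest",P[P[:,1]==P[:,1].max()].mean(0),"rightmost",P[P[:,0]==P[:,0].max()].mean(0),len(P))
c=get_calibration("wrist")
for pts,s,ce in blobs(mask(w,"red"),(0,0,560,420),30): print(s.tolist(),[ (r,pts[pts[:,1]==r][:,0].min(),pts[pts[:,1]==r][:,0].max()) for r in range(s[1],s[1]+s[3],15)])
print("wrist near corner (v,dz) at u=-.06:",pl(c,(287,153),-.06)); env_=pose();print(env_[0],env_[2]["finger_gap"],env_[2]["grip_force"])
crop=w[130:400,180:400];cv2.imwrite("pics/w5.png",cv2.resize(crop,None,fx=2.2,fy=2.2,interpolation=cv2.INTER_CUBIC)[:,:,::-1])
```

```text
before lowest [241. 232.] rightmost [254.  227.5] 111
now lowest [240.5 232. ] rightmost [254.  227.5] 64
[275, 142, 114, 120, 4597] [(142, np.int64(350), np.int64(359)), (157, np.int64(276), np.int64(387)), (172, np.int64(275), np.int64(298)), (187, np.int64(275), np.int64(298)), (202, np.int64(275), np.int64(298)), (217, np.int64(275), np.int64(297)), (232, np.int64(276), np.int64(297)), (247, np.int64(276), np.int64(297))]
[279, 348, 15, 30, 341] [(348, np.int64(283), np.int64(289)), (363, np.int64(281), np.int64(291))]
wrist near corner (v,dz) at u=-.06: (np.float64(0.0006), np.float64(-0.0086))
[ 0.5196323  -0.14851307  0.07672596] 0.0001079124984664956 0.0
```

View pics/w5.png

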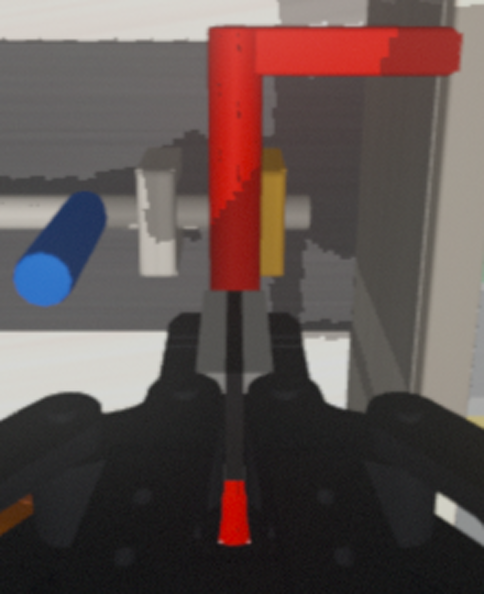

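Run:
```python
from h import *
c=get_calibration("wrist");q,R,s=pose();T=np.linalg.inv(c["world_from_camera"])
def pr(p):
    v=T[:3,:3]@p+T[:3,3];return np.round([c["fx"]*v[0]/v[2]+c["cx"],c["fy"]*v[1]/v[2]+c["cy"],v[2]],3)
for dx in(0,.011):
    for dz in(0,-.019,-.038): print("tool",dx,dz,pr(q+R.apply([dx,0,dz])))
for u in(-.06,-.02,-.011,.0,.05,.065): print("bar",u,pr(np.array([.519,-.1487,.095])+u*np.array([.989,-.147,0])))
print("tcp-cam",R.inv().apply(c["world_from_camera"][:3,3]-q), s)
```

```text
tool 0 0 [2.86237e+02 2.57684e+02 1.85000e-01]
tool 0 -0.019 [2.86302e+02 2.72425e+02 1.67000e-01]
tool 0 -0.038 [2.86382e+02 2.90779e+02 1.48000e-01]
tool 0.011 0 [2.86253e+02 2.39908e+02 1.82000e-01]
tool 0.011 -0.019 [2.86321e+02 2.52960e+02 1.63000e-01]
tool 0.011 -0.038 [2.86406e+02 2.69280e+02 1.45000e-01]
bar -0.06 [2.85766e+02 1.54682e+02 1.50000e-01]
bar -0.02 [2.85767e+02 2.34865e+02 1.61000e-01]
bar -0.011 [2.85767e+02 2.51337e+02 1.64000e-01]
bar 0.0 [2.85767e+02 2.70770e+02 1.67000e-01]
bar 0.05 [2.85768e+02 3.50474e+02 1.82000e-01]
bar 0.065 [2.85768e+02 3.71956e+02 1.86000e-01]
tcp-cam [ 0.07500929 -0.0003679  -0.17028239] {'clock': 9.075, 'joint_pos': array([-4.26914142e-01,  3.18986605e-01, -2.67482270e-01,  9.84239405e-01,
       -6.93112463e-05, -2.78928121e-01]), 'qvel': array([ 0.00037879,  0.00030547, -0.00109265, -0.00102547,  0.00091495,
        0.00059274]), 'tau': array([ 8.44605474e-04, -4.56605422e+01,  2.71485561e+01, -2.32765560e-04,
       -6.54707128e-04,  7.76457682e-05]), 'tcp_pos': array([ 0.5196323 , -0.14851307,  0.07672596]), 'orientation': array([ 2.93316366e-05,  7.39255122e-02,  9.97263764e-01, -4.77359265e-05]), 'wrist_force': array([-0.41331418,  0.00698549, -0.12060658]), 'ft_torque': array([ 0.03371439,  0.02763163, -0.01577282]), 'grip_force': 0.0, 'finger_gap': 0.0001079124984664956}
```

The bar is unmoved. The pad tips seen by the wrist camera, from gap in pixels against gap in mm, stand about 30 mm behind the reported TCP, so the fingers shut just above the bar. A person would check the bolt again with that in mind, so I do it numerically and from the tips.

Run:
```python
from h import *
y=np.array([np.sin(np.radians(8.44)),np.cos(np.radians(8.44)),0]);o=np.array([.519,-.1487,0])
c=get_calibration("wrist");w=read_camera("wrist")
for n,col in (("wrist",w),):
    for pts,s,ce in blobs(mask(w,"blue"),(0,0,560,420),60): 
        print(s.tolist(),ce)
        # knob top disc: brightest blue part
        k=pts[[w[p[1],p[0],2]>170 for p in pts]];m=k.mean(0);X=onz(c,m,.08);print("top px",m,X.round(4),"caddy y",((X-o)@y-.135).round(4))
# finger tip offset from pictures: inner-edge px gap vs metric gap
for name,px,gap in(("w2",340-232,.0511),("w3",320-252,.0327)): 
    d=c["fx"]*gap/px; print(name,"depth",round(d,4),"tip behind TCP",round((.182-d)/.957,4))
plan(np.array([.519,-.1487,.046]),np.radians(171.56))
```

```text
[186, 217, 42, 52, 1247] [207.01363272 244.01684042]
top px [198.8362069 256.7887931] [ 0.5103 -0.1974  0.08  ] caddy y -0.1844
w2 depth 0.1506 tip behind TCP 0.0328
w3 depth 0.153 tip behind TCP 0.0303
t 9.12 tcp [ 0.5196 -0.1485  0.0767] F [ 0.   0.2 -0.4] shift [ 0.003 -0.001  0.153] turn [-0.  0. -0.]
```

The bolt knob is at caddy y = -184 mm, which is home. I'll open, descend 28 mm further in small steps, and close again.

Request:
{"fn": "jog_arm", "kwargs": {
  "motion": [0.003,0,0,0,0,0,0.38,0.003,0,0,0,0,0,0.38,0.003,0,0,0,0,0,0.38,0.003,0,0.04,0,0,0,0.38,0.003,0,0.08,0,0,0,0.38,0.003,0,0.12,0,0,0,0.38,0.003,0,0.14,0,0,0,0.38,0.003,0,0.14,0,0,0,0.38,0.003,0,0.14,0,0,0,0,0.003,0,0.14,0,0,0,0,0.003,0,0.14,0,0,0,0,0.003,0,0.14,0,0,0,0],
  "newtons": 40
}}

```text
clock: 10.62
tcp_pos: [0.5193, -0.1483, 0.049]
orientation: [0.0, 0.074, 0.997, 0.0]
wrist_force: [0.4, 1.8, 3.4]
finger_gap: 0.0109
grip_force: 39.0
```

Request:
{"fn": "jog_arm", "kwargs": {
  "motion": [0.001,0.001,-0.04,0,0,0,0,0,0.004,-0.098,0,0,0,0,0,0.017,-0.195,0,0,0,0,0,0.038,-0.291,0,0,0,0,0,0.068,-0.385,0,0,0,0,0,0.105,-0.475,0,0,0,0,0,0.151,-0.563,0,0,0,0,0,0.203,-0.645,0,0,0,0,0,0.263,-0.723,0,0,0,0,0,0.329,-0.796,0,0,0,0,0,0.329,-0.796,0,0,0,0]
}}

```text
clock: 12.0
tcp_pos: [0.529, -0.085, 0.2107]
orientation: [0.001, 0.074, 0.997, -0.003]
wrist_force: [-3.4, -8.2, 4.9]
finger_gap: 0.0104
grip_force: 39.8
```

```bash
cat >> h.py <<'E'
def arcplan(ds):
    q,R,s=pose();y=np.array([np.sin(np.radians(8.44)),np.cos(np.radians(8.44)),0]);z=np.array([0,0,1.])
    q0=np.array([.5193,-.1483,.049]);d=q-q0;print(np.round(s["joint_pos"],2),"v,z",(d@y).round(4),d[2].round(4),"F",np.round(s["wrist_force"],1),s["finger_gap"],s["grip_force"],"q est",np.degrees(np.arctan2(d[2],.225-d@y)),"r",np.hypot(d[2],.225-d@y))
    for a in ds:
        r=np.radians(a);print(a,(R.inv().apply(q0+.225*((1-np.cos(r))*y+np.sin(r)*z)-q)/.2).round(3))
E
python3 -c "
from h import *
arcplan(range(50,91,5))
s=read_camera('scene');P=np.vstack([t[0] for t in blobs(mask(s,'red'),(200,120,315,250))]);print(len(P),P.min(0),P.max(0))"
```

```text
[-0.31  0.23 -0.05  1.29 -0.   -0.16] v,z 0.0641 0.1617 F [-3.4 -8.2  4.9] 0.010444736904990457 39.813780784606934 q est 45.140027971186086 r 0.22813765955635454
50 [ 0.001  0.081 -0.054]
55 [ 0.001  0.159 -0.114]
60 [ 0.001  0.241 -0.167]
65 [ 0.001  0.328 -0.213]
70 [ 0.001  0.419 -0.251]
75 [ 0.001  0.512 -0.281]
80 [ 0.001  0.608 -0.303]
85 [ 0.001  0.705 -0.316]
90 [ 0.001  0.803 -0.321]
44 [248 176] [264 213]
```

Request:
{"fn": "jog_arm", "kwargs": {
  "motion": [0,0.073,-0.066,0,0,0,0,0,0.151,-0.126,0,0,0,0,0,0.234,-0.178,0,0,0,0,0,0.321,-0.224,0,0,0,0,0,0.411,-0.261,0,0,0,0,0,0.505,-0.291,0,0,0,0,0,0.57,-0.306,0,0,0,0,0,0.62,-0.315,0,0,0,0,0,0.659,-0.321,0,0,0,0,0,0.659,-0.321,0,0,0,0,0,0.659,-0.321,0,0,0,0]
}}

```text
clock: 13.42
tcp_pos: [0.5488, 0.0466, 0.2744]
orientation: [0.002, 0.074, 0.997, -0.001]
wrist_force: [0.7, -2.1, 8.2]
finger_gap: 0.0102
grip_force: 42.7
```

Run:
```python
from h import *
arcplan([85,90])
y=np.array([np.sin(np.radians(8.44)),np.cos(np.radians(8.44)),0]);x=np.array([y[1],-y[0],0]);h=np.array([.519,-.1487,.095])+.225*y
im=read_camera("scene");w=read_camera("wrist")
cv2.imwrite("pics/w6.png",np.hstack([cv2.resize(w,(400,300)),cv2.resize(im[100:275,190:365],(300,300),interpolation=cv2.INTER_CUBIC)])[:,:,::-1])
c=get_calibration("wrist")
for pts,s,ce in blobs(mask(w,"red"),(0,0,560,420),60): print(s.tolist(),ce.round(1))
```

```text
[-0.06  0.25  0.14  1.45 -0.    0.09] v,z 0.1971 0.2254 F [ 0.7 -2.1  8.2] 0.010162272141809292 42.68107831478119 q est 82.94093550708682 r 0.22707447892188476
85 [0.003 0.041 0.006]
90 [0.003 0.14  0.002]
[181, 102, 33, 33, 847] [197.1 117.8]
[219, 102, 32, 33, 825] [234.6 117.8]
[257, 102, 31, 33, 806] [272.1 117.8]
[273, 147, 29, 231, 5720] [286.2 257.9]
[379, 213, 41, 38, 727] [396.1 228.5]
```

View pics/w6.png

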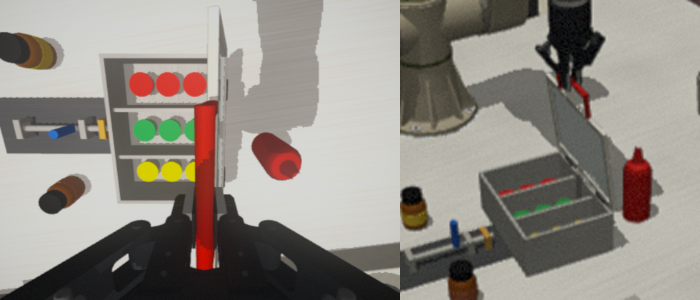

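The left half shows the cover nearly edge-on, with the handle bar held in the pads and the sauce bottle clear behind. The right half shows the cover about 83° up. The last 7° follow slowly.

Request:
{"fn": "jog_arm", "kwargs": {
  "motion": [0.002,0.03,-0.003,0,0,0,0,0.002,0.06,-0.005,0,0,0,0,0.002,0.085,-0.007,0,0,0,0,0.002,0.11,-0.008,0,0,0,0,0.002,0.125,-0.008,0,0,0,0,0.002,0.137,-0.008,0,0,0,0,0.002,0.137,-0.008,0,0,0,0,0.002,0.137,-0.008,0,0,0,0,0.002,0.137,-0.008,0,0,0,0,0.002,0.137,-0.008,0,0,0,0]
}}

```text
clock: 14.78
tcp_pos: [0.5529, 0.0738, 0.2755]
orientation: [0.002, 0.074, 0.997, -0.0]
wrist_force: [3.0, -1.1, 6.5]
finger_gap: 0.0106
grip_force: 43.1
```

Run:
```python
from h import *
arcplan([90])
y=np.array([np.sin(np.radians(8.44)),np.cos(np.radians(8.44)),0]);x=np.array([y[1],-y[0],0]);h=np.array([.519,-.1487,.095])+.225*y
w=read_camera("wrist");c=get_calibration("wrist")
P=max((t for t in blobs(mask(w,"red"),(240,0,330,420),60)),key=lambda t:t[1][4])
pts=P[0];print(P[1].tolist())
for r in(160,180,200,220):
    k=pts[pts[:,1]==r][:,0]
    if len(k): print(r,k.min(),k.max(),"bar v at z=.32:",((onz(c,((k.min()+k.max())/2,r),.32)-h)@y).round(4))
im=read_camera("scene");C=get_calibration("scene")
for t in blobs(mask(im,"red"),(255,120,300,180)): 
    print(t[1].tolist(),t[2])
    for u in(0,.065):
        X,d=ray(C,t[0][t[0][:,1].argmax()] if u else t[2]);q=X+d*((u-(X-h)@x)/(d@x))-h;print("u",u,"v",(q@y).round(4),"z",q[2].round(4))
```

```text
[-0.01  0.27  0.16  1.46 -0.    0.14] v,z 0.2246 0.2265 F [ 3.  -1.1  6.5] 0.010560812192576216 43.11188578605652 q est 89.90899811958762 r 0.22646735342008473
90 [0.003 0.002 0.007]
[273, 148, 28, 230, 5753]
160 273 300 bar v at z=.32: 0.0001
180 273 299 bar v at z=.32: -0.0001
200 273 299 bar v at z=.32: -0.0001
220 274 299 bar v at z=.32: 0.0001
[298, 144, 2, 4, 5] [298.8 145.2]
u 0 v 0.0049 z 0.2201
u 0.065 v -0.0258 z 0.2538
```

The wrist camera puts the bar right over the hinge line (v = 0.0 mm, q ≈ 89.9°), held and at rest.

Run:
```python
from h import *
s=env.get_state();print(np.abs(s["qvel"]).max(),s["grip_force"],s["clock"]);print(env.hand_in())
```

```text
0.0018752346638453397 43.11172842979431 14.875
the job is handed in; nothing more can be done
None
```

I pushed the bolt to its hard stop in the keeper with the cover shut, then swung the cover up to about 89.9° and handed the job in at 14.9 s still gripping the handle; no bystander was touched as far as I could see.

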